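Uncap the blue torque converter and fit its brass ring

TASK

The blue torque converter on the bench is to get its brass spacer ring, but a red shipping cap is still on its hub. Lift that cap off and put it in the yellow tray, then slip the brass ring over the bare hub so that it lies flat on the converter's steel seat, and let go of it.

Things in the scene. Friction and masses are not known exactly. Their poses are not given: they have to be found in the camera images.
- seat (a point): Centre of the flat round steel seat (72 mm across, 112 mm above the table, 14 mm proud of the shell) on top of the fixed blue torque converter, a round shell 200 mm across. From it rises the upright steel hub, 48 mm tall, 30 mm in diameter, its top 15 mm narrowing to 24 mm. z is up. A like brown converter, also capped, is not part of the job; either may be left or right.
- cap_mid (a point): Centre (half-way up) of the red plastic shipping cap on the blue converter's hub: an upside-down cup, outer diameter 50 mm, 36 mm tall, bore 42 mm, top 6 mm thick, 30 to 50 g. It rests loosely on the hub's top, its lower rim 18 mm above the seat; raised 35 mm straight up it is clear of the hub. z points up through its top.
- ring_mid (a point): Centre (half-way up) of the loose brass spacer ring lying flat on the table: outer diameter 62 mm, bore 46 mm, 30 mm tall, 110 to 220 g. Its bore clears the hub by 8 mm all round but does not pass over the cap. z is its axis; either face may be up. A dark steel ring of the same size lies elsewhere and is not wanted.
- tray_floor (a point): Centre of the inner floor, 4 mm above the table, of the fixed yellow open tray: 150 mm (its x) by 130 mm (its y) outside, walls 4 mm thick, rim 28 mm above the table. Axes along its sides, z up.
Mind the look-alikes: they are no part of the job. Leave any green look-alike of the part that bears cap_mid alone. Several things look just like the part that bears ring_mid: the one meant starts farthest to the robot's right.

How it is judged:
By the outcome, as a careful person would: the job done as asked, in the order asked, and still so for the second after the job is handed in, with the robot touching nothing.
It also fails if it takes over 59 s, if anything falls off the work surface, if the arm or the gripper's body presses on something with over 40 N, if the wrist force passes 120 N, or if a joint passes its speed limit or range.

ROBOT

A 7-joint arm with a two-finger parallel gripper is mounted at the origin on the work surface. World frame = base frame: x ahead of the robot, y to its left, z up, the work surface at z = 0. Lengths are in mm, angles in rad, forces in N, time in s.
With the tool pointing down it reaches from about 425 to 975 mm from the base axis. Payload 16.7 kg.
Tool frame: the origin (TCP) lies at the very end of the fingers, on their centre line; the grasp point (between the pads) lies grip_point_offset behind it (grip_point_offset is the distance from the TCP to the grasp point, in mm); z points along the fingers, y is the line along which they close (so a half turn about z gives the same grasp; the last joint's range is limited). The gripper opens to 85 mm and grips with 20 to 120 N. Pads are 22 mm wide; open, the fingers measure 114 mm over their backs; the gripper's body (76 mm by 85 mm) begins 54 mm behind the grasp point. The pads swing forward as they close: fully open they stand 13 mm farther back than shut.
Start: joints at [0.981, 0.426, 0.074, 1.606, -0.034, 1.111, -0.067], TCP at [287.963, -610.454, 231.302] pointing down, gripper open.
Joint ranges: [-2.85, 2.85], [-0.5, 2.14], [-1.23, 1.37], [0.21, 2.46], [-1.02, 4.16], [0.16, 2.05], [-2.73, 2.73]. Speed limits (rad/s): [1.89, 1.89, 2.39, 2.39, 3.01, 3.01, 3.01].

INTERFACE

Orientations are given as [roll, pitch, yaw] about the fixed x, y, z axes, in that order (R = Rz(yaw) Ry(pitch) Rx(roll)).
In Python, from cell import state, get_image, camera_model, finish_job, grip_point_offset gives the robot as it stands. The module is installed in compiled form; this text tells all that it offers.
- The arm moves only by the tool step_arm, never from a script. Its argument "increments" is a list that holds one entry, the list of rows, each a list of 5 numbers: the gripper command: -1 is shut, 1 is fully open, values between are in proportion, then the shift along the tool's x, y, z in mm, then the turn about the tool's z in degrees. A call has 1 to 8 rows; each row is the pose to reach, as a shift and turn from the pose commanded when the call began, along the tool's axes at that moment; what a row does not reach only later rows make up. A row lasts 1/12 s, in which the tool goes at most 41.7 mm and 7.16 degrees, less where a joint would pass 70% of its speed; a pose out of reach is approached as far as the arm can. A call with a gripper value outside its range is refused whole. The fingers move at their own pace and stop on an object; "newtons" is the grip in N (left out, the last holds). Time passes only in rows, so rows that repeat a pose let the fingers close. It gives the time, the measured TCP pose, the force, the opening and the grip force at its end, in the units of the state.
- state(): the state, without advancing time (a new reading comes with each control period).
- get_image(name): name is "scene" or "top" or "wrist"; returns the picture (480x640x3 uint8, red, green, blue); there is no depth.
- camera_model(name): a dict with "mtx" (3x3 intrinsics, pixels), "T" (4x4, takes a point from camera to world coordinates); the wrist camera has in their place "hand_eye" (4x4, takes a point from camera to tool coordinates, whose origin is the TCP and whose axes are the flange's). Camera axes: x right, y up, looking along -z (the intrinsics and any distortion apply to the point x, -y, -z); pixel columns grow to the right and rows downward; lengths in mm; the calibration is good to about 2 mm. A picture is of the moment at which its call begins: read the wrist's pose just before it. camera_model takes no time and is no camera call.
- finish_job(): hands the job in; it is judged then, once.
The state is a dict: "time": time; "qpos": joint angles; "qvel": joint speeds; "joint_torque": joint torques, N m; "ee_pos": TCP position; "eef_rot": TCP orientation; "ft_force": force on the tool from outside, world axes, zero at the start; "ft_torque": the same for the moment, N m; "gripper_width": opening from 0.0 (shut) to 1.0 (fully open); "grasp_force": force on a finger pad.
Only numpy, scipy, OpenCV 4.12 (cv2) and the standard library are available. Lean on these libraries where they do the work, as an engineer would, in place of code of your own. Each camera call takes 0.05 s, during which the arm holds its last target. There are 200 camera calls.

## Working session

There is one attempt and no reset: what is moved stays moved. The work goes in short steps, Python scripts to look and compute and a tool call to move; the robot and the scene stay as the last step left them, time stands still between calls to the robot, and variables do not carry over. Pictures are saved under pics/ and viewed, at most 10 in all, crops included, and the job is handed in when it is done.

Besides the shell and the picture viewer there is one more tool, called after "Call:" as name(argument=value, ...) on one line, values as JSON. step_arm: Moves the arm, as the interface text tells. Its arguments: {"type":"object","properties":{"increments":{"type":"array"},"newtons":{"type":"number"}},"required":["increments"]}

```bash
mkdir -p pics
python3 - <<'E'
from cell import *
import cv2,numpy as np
np.set_printoptions(precision=3,suppress=True)
s=state();print({k:s[k] for k in('time','ee_pos','eef_rot','gripper_width','ft_force')},grip_point_offset)
for n in('scene','top'):
    cv2.imwrite(f'pics/{n}0.png',get_image(n)[:,:,::-1])
for n in('scene','top','wrist'): print(n,camera_model(n))
E
```

```text
{'time': 0.0, 'ee_pos': array([ 287.799, -610.118,  230.605]), 'eef_rot': array([-3.14 ,  0.   ,  0.441]), 'gripper_width': 0.9962118997857522, 'ft_force': array([-1.015, -0.161, -0.578])} 18.700000000000003
scene {'mtx': array([[568.663,   0.   , 330.691],
       [  0.   , 568.663, 235.54 ],
       [  0.   ,   0.   ,   1.   ]]), 'T': array([[   0.835,   -0.31 ,    0.454,  983.004],
       [   0.55 ,    0.496,   -0.672, -777.758],
       [  -0.017,    0.811,    0.585,  777.664],
       [   0.   ,    0.   ,    0.   ,    1.   ]])}
top {'mtx': array([[610.467,   0.   , 317.778],
       [  0.   , 610.467, 245.752],
       [  0.   ,   0.   ,   1.   ]]), 'T': array([[   0.008,    0.996,   -0.085,  367.99 ],
       [  -1.   ,    0.007,   -0.01 ,  -37.973],
       [  -0.01 ,    0.085,    0.996, 1426.233],
       [   0.   ,    0.   ,    0.   ,    1.   ]])}
wrist {'mtx': array([[423.732,   0.   , 319.187],
       [  0.   , 423.732, 236.259],
       [  0.   ,   0.   ,   1.   ]]), 'hand_eye': array([[   0.   ,    0.958,    0.286,   73.67 ],
       [   1.   ,   -0.001,    0.   ,    1.129],
       [   0.001,    0.286,   -0.958, -143.443],
       [   0.   ,    0.   ,    0.   ,    1.   ]])}
```

View pics/top0.png

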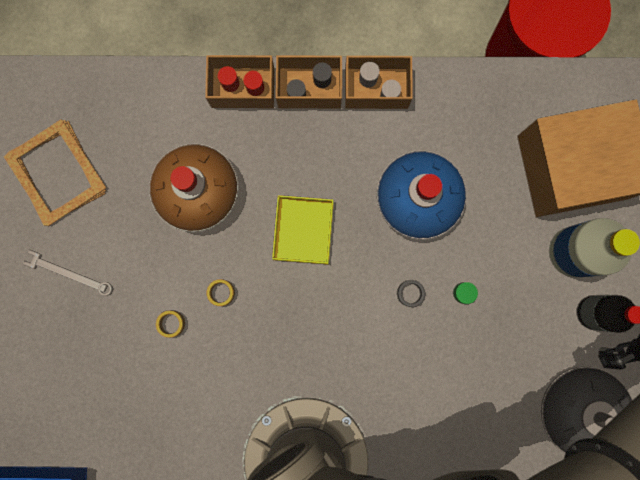

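View pics/scene0.png

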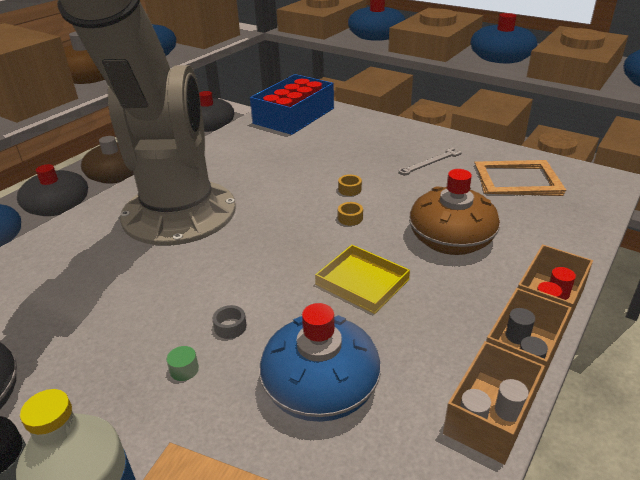

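The top view shows the blue converter with its red cap at (430,186), the tray at (303,230), brass rings at (220,293) and (170,324), a dark ring at (411,293) and a green cap at (466,293). Image right is -y, so the wanted ring is the one at (220,293).

```bash
cat > h.py <<'E'
from cell import *
import cv2,numpy as np
from scipy.spatial.transform import Rotation as R
np.set_printoptions(precision=1,suppress=True)
def look(n,save=None):
    s=state(); im=get_image(n); m=camera_model(n)
    if n=='wrist':
        T=np.eye(4);T[:3,:3]=R.from_euler('xyz',s['eef_rot']).as_matrix();T[:3,3]=s['ee_pos'];T=T@m['hand_eye']
    else:T=m['T']
    if save: cv2.imwrite(f'pics/{save}.png',im[:,:,::-1])
    return im,m['mtx'],T
def cast(uv,K,T,z):
    p=np.c_[np.atleast_2d(uv),np.ones(len(np.atleast_2d(uv)))]@np.linalg.inv(K).T
    d=(p*[1,-1,-1])@T[:3,:3].T; o=T[:3,3]
    return o+d*((z-o[2])/d[:,2])[:,None]
def blobs(im,lo,hi,amin=60):
    h=cv2.cvtColor(im,cv2.COLOR_RGB2HSV); m=cv2.inRange(h,lo,hi)
    if lo[0]==0: m|=cv2.inRange(h,(170,lo[1],lo[2]),(180,255,255))
    cs,_=cv2.findContours(m,cv2.RETR_EXTERNAL,cv2.CHAIN_APPROX_NONE)
    return [c[:,0].astype(float) for c in cs if cv2.contourArea(c)>amin]
def circ(p):  # least-squares circle x,y,r
    A=np.c_[2*p[:,:2],np.ones(len(p))]; a,b,c=np.linalg.lstsq(A,(p[:,:2]**2).sum(1),rcond=None)[0]
    return np.array([a,b,np.sqrt(c+a*a+b*b)])
RED=((0,150,90),(6,255,255));YEL=((26,150,90),(34,255,255));BRASS=((18,120,60),(26,255,255));BLUE=((100,120,40),(115,255,255))
E
python3 - <<'E'
from h import *
im,K,T=look('top')
for n,c,z in(('red',RED,166),('yel',YEL,28),('brass',BRASS,30),('blue',BLUE,60)):
    for b in blobs(im,*c):
        w=cast(b,K,T,z)
        print(n,b.mean(0),circ(w),cv2.minAreaRect(w[:,:2].astype(np.float32)))
E
```

```text
red [634.5 314.5] [ 339.6 -673.    15.1] ((339.64190673828125, -671.0638427734375), (22.345012664794922, 34.90983200073242), 87.90876007080078)
red [429.5 185.5] [ 603.5 -257.2   24. ] ((603.4734497070312, -257.1853942871094), (47.229347229003906, 47.791507720947266), 44.63469314575195)
red [182.  177.6] [617.  260.5  24. ] ((617.1997680664062, 260.6893005371094), (49.859825134277344, 45.8425178527832), 45.70405578613281)
red [252.9  79.9] [828.  115.9  19.4] ((827.9116821289062, 115.2909164428711), (39.37207794189453, 38.2774658203125), 0.9085023403167725)
red [226.8  75.3] [837.8 171.2  19.8] ((837.50146484375, 170.7777557373047), (41.60586166381836, 38.31698989868164), 1.2610753774642944)
red [559.9  22.1] [ 959.3 -537.1   88.4] ((944.8385620117188, -537.1740112304688), (123.44375610351562, 215.41598510742188), 0.18700693547725677)
yel [625.6 242. ] [ 501.3 -728.7   29.6] ((501.1578063964844, -729.2052001953125), (59.20182418823242, 60.0910758972168), 88.11427307128906)
yel [297.  222.4] [525.    8.5  76.9] ((525.155029296875, 11.445484161376953), (129.40884399414062, 150.20013427
[... 189 characters left out ...]
 [378.8 199.   29.9] ((379.6565856933594, 197.69723510742188), (59.22700881958008, 61.911861419677734), 0.46846336126327515)
brass [290.3 215.8] [524.3   6.3  75.9] ((554.0357055664062, 43.76111602783203), (90.34846496582031, 185.78573608398438), 45.65122604370117)
blue [ 45.5 473.4] [-17.4 571.   63.8] ((-18.246835708618164, 572.8704833984375), (25.53359603881836, 189.5232391357422), 0.6186997294425964)
blue [566.3 253. ] [ 479.2 -594.8   39.8] ((479.1040954589844, -576.9502563476562), (107.57670593261719, 49.517730712890625), 1.1147204637527466)
blue [421.2 194.2] [ 603.4 -257.2   95.9] ((603.0657348632812, -257.25006103515625), (191.57691955566406, 194.00357055664062), 27.189929962158203)
```

Call:
step_arm(increments=[[[1,30,-13,0,0],[1,65,-27,0,0],[1,103,-43,0,0],[1,141,-59,0,0],[1,179,-75,0,0],[1,217,-91,0,0],[1,255,-107,0,0],[1,293,-123,0,0]]])

```text
time: 0.82
ee_pos: [501.4, -372.5, 231.3]
eef_rot: [-3.142, 0.0, 0.441]
ft_force: [0.5, -0.5, -0.2]
gripper_width: 0.999
grasp_force: 0.0
```

Call:
step_arm(increments=[[[1,37,-16,0,0],[1,75,-32,0,0],[1,105,-46,0,0],[1,128,-55,0,0],[1,140,-60,0,0],[1,143,-61,0,0],[1,143,-61,0,0],[1,143,-61,0,0]]])

```text
time: 1.48
ee_pos: [602.8, -259.6, 231.2]
eef_rot: [3.141, 0.001, 0.439]
ft_force: [-0.0, 0.0, -0.7]
gripper_width: 0.997
grasp_force: 0.0
```

```bash
cat >> h.py <<'E'
def delta(x,y,z=None):
    s=state();M=R.from_euler('xyz',s['eef_rot']).as_matrix();e=s['ee_pos']
    print('t',s['time'],'ee',e,'yaw',s['eef_rot'][2],'need',M.T@(np.array([x,y,e[2] if z is None else z])-e))
E
python3 - <<'E'
from h import *
im,K,T=look('wrist','w1')
for b in blobs(im,*RED): print(b.mean(0),circ(cast(b,K,T,166)))
delta(603.5,-257.2,130)
print(state()['qpos'])
E
```

```text
[317.  245.9] [ 607.6 -257.2   25.7]
t 1.5333 ee [ 602.7 -259.9  231.3] yaw 0.4385615687573803 need [  2.   -2.1 101.3]
[ 0.4  0.4 -0.1  1.6  0.   1.1 -0.9]
```

View pics/w1.png

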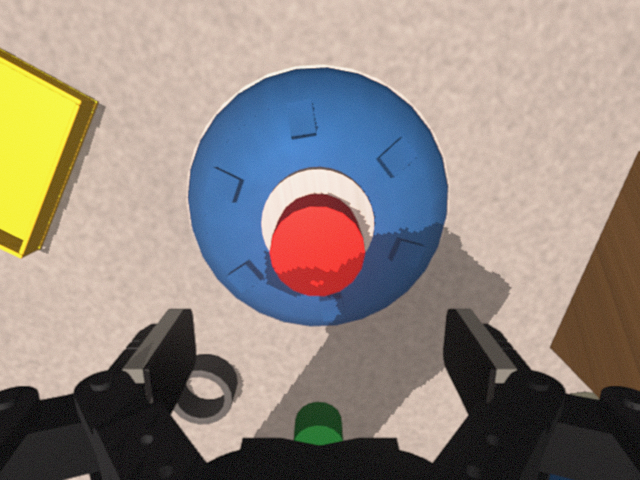

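The wrist view shows the cap top centred near (317,250) between the open fingers, with the tray at left, so I'm descending.

Call:
step_arm(increments=[[[1,2,-2,20,0],[1,2,-2,50,0],[1,2,-2,75,0],[1,2,-2,92,0],[1,2,-2,100,0],[1,2,-2,103,0],[0.6,2,-2,103,0],[0.3,2,-2,103,0]]], newtons=25)

```text
time: 2.2
ee_pos: [605.1, -256.1, 129.5]
eef_rot: [3.141, -0.001, 0.44]
ft_force: [-0.3, -0.4, 0.7]
gripper_width: 0.747
grasp_force: 0.0
```

Call:
step_arm(increments=[[[-1,0,0,0,0],[-1,0,0,0,0],[-1,0,0,0,0],[-1,0,0,0,0],[-1,0,0,0,0],[-1,0,0,0,0]]])

```text
time: 2.7
ee_pos: [605.4, -255.9, 129.7]
eef_rot: [3.14, -0.001, 0.44]
ft_force: [-1.6, -1.0, 8.1]
gripper_width: 0.585
grasp_force: 25.4
```

Run:
```python
from h import *
im,K,T=look('wrist','w2');look('scene','s2')
a=cv2.imread('pics/s2.png')[250:450,200:450];cv2.imwrite('pics/s2.png',np.hstack([cv2.resize(cv2.imread('pics/w2.png'),(400,300)),cv2.resize(a,(375,300))]))
delta(603.5,-257.2,130)
```

```text
t 2.8 ee [ 605.4 -255.9  129.7] yaw 0.4404595315693549 need [-2.3  0.4 -0.3]
```

View pics/s2.png

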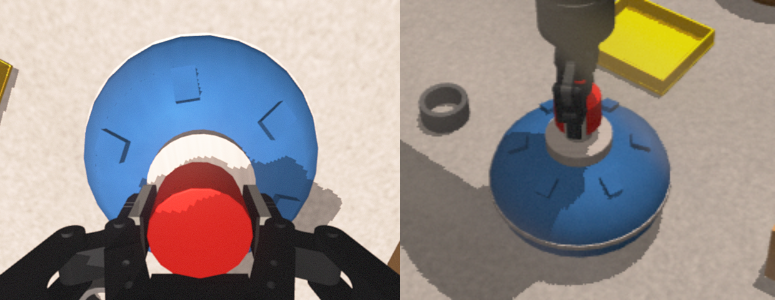

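The cap is held at about 49.7 mm opening, centred between the pads. Lifting and moving it to the tray.

Call:
step_arm(increments=[[[-1,0,0,-10,0],[-1,0,0,-28,0],[-1,0,0,-48,0],[-1,0,0,-64,0],[-1,1,-5,-74,0],[-1,3,-20,-80,0],[-1,7,-45,-80,0],[-1,11,-75,-80,0]]])

```text
time: 3.47
ee_pos: [582.0, -182.1, 208.4]
eef_rot: [3.141, -0.0, 0.439]
ft_force: [0.6, 0.9, -0.1]
gripper_width: 0.58
grasp_force: 26.2
```

Call:
step_arm(increments=[[[-1,5,-35,0,0],[-1,11,-70,0,0],[-1,16,-105,0,0],[-1,21,-140,0,0],[-1,26,-170,10,0],[-1,29,-190,30,0],[-1,30,-200,55,0],[-1,30,-201,80,0]]])

```text
time: 4.13
ee_pos: [522.7, 15.5, 128.0]
eef_rot: [-3.141, -0.001, 0.445]
ft_force: [-0.1, -0.4, -1.2]
gripper_width: 0.58
grasp_force: 26.2
```

Run:
```python
from h import *
look('wrist','w3')
delta(525,11.4,7); s=state();print(s['gripper_width'],s['grasp_force'],s['ft_force'])
im,K,T=look('top')
for b in blobs(im,*BLUE):
  w=cast(b,K,T,60); print(circ(w))
```

```text
t 4.1833 ee [520.5  14.1 123.3] yaw 0.4442759330410184 need [  3.5   4.6 116.3]
0.5847014055635361 26.294664423912764 [-2.4 -0.  -7.4]
[-15.3 573.2  61.8]
[ 477.1 -606.    47.9]
[ 603.4 -257.1   95.9]
```

View pics/w3.png

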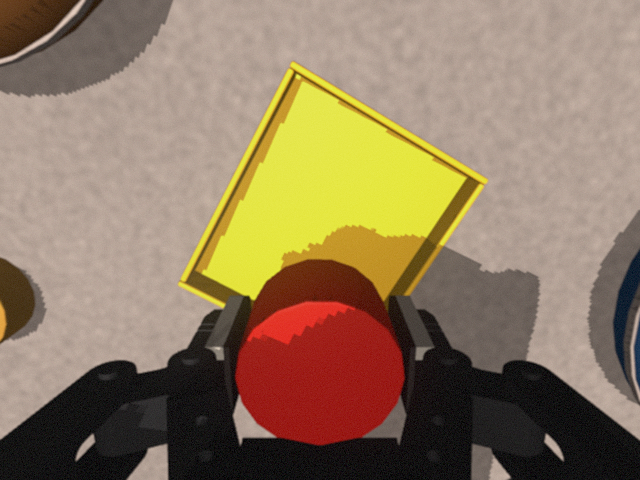

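The wrist view shows the cap held above the tray, whose far corners are at (293,65) and (487,180). Lowering it to the floor slowly.

Call:
step_arm(increments=[[[-1,0,0,0,0],[-1,0,0,15,0],[-1,0,0,40,0],[-1,0,0,68,0],[-1,0,0,92,0],[-1,0,0,108,0],[-1,0,0,117,0],[-1,0,0,121,0]]])

```text
time: 4.9
ee_pos: [524.4, 11.5, 7.4]
eef_rot: [3.142, 0.0, 0.44]
ft_force: [-0.5, -0.1, -0.3]
gripper_width: 0.576
grasp_force: 26.3
```

Call:
step_arm(increments=[[[-1,0,0,0,0],[-1,0,0,1,0],[-1,0,0,1,0],[-1,0,0,1,0]]])

```text
time: 5.23
ee_pos: [524.7, 11.7, 7.3]
eef_rot: [3.141, -0.001, 0.441]
ft_force: [-0.3, 0.5, -0.0]
gripper_width: 0.579
grasp_force: 26.3
```

Run:
```python
from h import *
delta(525,11.4,7); s=state();print(s['gripper_width'],s['grasp_force'],s['ft_force'])
```

```text
t 5.2333 ee [524.7  11.7   7.3] yaw 0.4405534477483726 need [0.1 0.4 0.3]
0.5793820546088919 26.30807725712657 [-0.3  0.5 -0. ]
```

Call:
step_arm(increments=[[[-1,0,0,1,0],[-1,0,0,2,0],[0.3,0,0,2,0],[0.6,0,0,2,0],[0.6,0,0,2,0],[0.6,0,0,2,0],[0.6,0,0,2,0],[0.6,0,0,0,0]]])

```text
time: 5.9
ee_pos: [523.9, 11.7, 6.1]
eef_rot: [-3.141, 0.0, 0.441]
ft_force: [0.4, -0.0, -0.5]
gripper_width: 0.802
grasp_force: 0.0
```

Call:
step_arm(increments=[[[0.6,0,0,-8,0],[0.6,0,0,-25,0],[0.6,0,0,-55,0],[1,0,0,-90,0],[1,0,0,-125,0],[1,0,0,-155,0],[1,0,0,-175,0],[1,0,0,-180,0]]])

```text
time: 6.57
ee_pos: [525.6, 11.9, 190.8]
eef_rot: [3.14, -0.005, 0.441]
ft_force: [0.3, 0.4, -0.1]
gripper_width: 1.004
grasp_force: 0.0
```

Run:
```python
from h import *
im,K,T=look('top')
for b in blobs(im,*RED)[:4]: print(circ(cast(b,K,T,40)))
for b in blobs(im,*BRASS,amin=30): print('brass',circ(cast(b,K,T,30)))
delta(379.5,198,150)
```

```text
[ 336.9 -736.    16.6]
[641.8 290.2  26.5]
[873.8 131.4  21.6]
[884.8 192.3  21.9]
brass [307.1 313.   30.1]
brass [378.7 199.2  29.8]
brass [ 500.  -720.8   27.9]
brass [564.4 613.2   9.4]
brass [630.5 494.6  16.3]
t 6.6167 ee [525.3  11.9 189.8] yaw 0.44065624641891943 need [ -52.7 -230.6   39.2]
```

Call:
step_arm(increments=[[[1,-5,-20,0,0],[1,-12,-50,5,0],[1,-20,-85,15,0],[1,-28,-120,25,0],[1,-36,-155,35,0],[1,-43,-188,45,0],[1,-49,-214,50,0],[1,-52,-227,50,0]]])

```text
time: 7.28
ee_pos: [377.1, 196.6, 134.8]
eef_rot: [-3.141, 0.003, 0.444]
ft_force: [-0.1, 1.2, 0.6]
gripper_width: 0.999
grasp_force: 0.0
```

Call:
step_arm(increments=[[[1,-1,-4,0,0],[1,-1,-4,0,0],[1,-1,-4,0,0],[1,-1,-4,0,0]]])

```text
time: 7.62
ee_pos: [378.2, 197.2, 136.2]
eef_rot: [3.141, 0.0, 0.439]
ft_force: [0.9, 0.2, 0.2]
gripper_width: 1.0
grasp_force: 0.0
```

Run:
```python
from h import *
im,K,T=look('wrist','w4');t=look('top')
for b in blobs(im,*BRASS,200): print('brass w',b.mean(0),circ(cast(b,K,T,30)))
for b in blobs(t[0],*RED)[:6]: print('red',b.mean(0),circ(cast(b,t[1],t[2],40)))
a=t[0][100:400,150:550,::-1]
cv2.imwrite('pics/c4.png',np.hstack([cv2.resize(cv2.imread('pics/w4.png'),(400,300)),a]))
delta(379,198.7,0);print(state()['qpos'])
```

```text
brass w [109.9 252.3] [309.1 313.8  29.9]
brass w [317.7 236. ] [381.8 200.7  29.1]
brass w [594.2 163.8] [499.5  46.8  46.7]
red [634.3 314.4] [ 337.  -736.1   16.6]
red [303.2 230.4] [520.9  10.   22.9]
red [182.1 177.6] [641.8 290.2  26.4]
red [252.6  80.2] [873.9 131.5  21.5]
red [226.6  75.2] [884.7 192.3  21.9]
red [559.9  22.1] [1018.3 -586.9   97.3]
t 7.7167 ee [378.2 197.3 136.3] yaw 0.4391047058497457 need [  1.4  -0.9 136.3]
[-0.3  0.2 -0.4  2.2  0.1  0.8 -1.9]
```

View pics/c4.png

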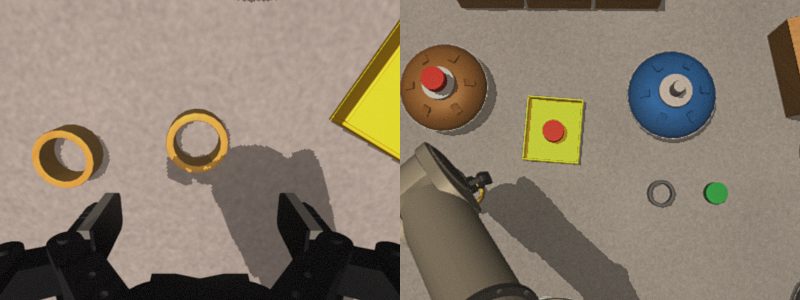

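The wrist crop shows the ring between the fingers and the table clear. The top crop shows the cap upright in the tray and the blue hub bare. Descending on the ring.

Call:
step_arm(increments=[[[1,2,-1,15,0],[1,2,-1,40,0],[1,2,-1,70,0],[1,2,-1,100,0],[1,2,-1,122,0],[1,2,-1,133,0],[1,2,-1,138,0],[1,2,-1,139,0]]], newtons=40)

```text
time: 8.38
ee_pos: [378.8, 199.3, -3.4]
eef_rot: [3.141, 0.002, 0.44]
ft_force: [-1.3, -0.0, 0.1]
gripper_width: 1.004
grasp_force: 0.0
```

Call:
step_arm(increments=[[[0.7,0,0,0,0],[0.5,0,0,0,0],[0.3,0,0,0,0],[0.3,0,0,0,0],[0.3,0,0,0,0],[0.3,0,0,0,0]]])

```text
time: 8.88
ee_pos: [379.7, 200.0, -1.4]
eef_rot: [3.142, -0.002, 0.44]
ft_force: [-3.0, -2.4, 10.6]
gripper_width: 0.72
grasp_force: 40.8
```

Run:
```python
from h import *
look('wrist','w5')
delta(379,198.7,0);s=state();print(s['gripper_width'],s['grasp_force'],s['ft_force'])
```

```text
t 8.9333 ee [379.7 200.   -1.4] yaw 0.4401918618402072 need [-1.2  0.9 -1.4]
0.720535719903038 40.76540758833289 [-2.6 -1.7 10.1]
```

View pics/w5.png

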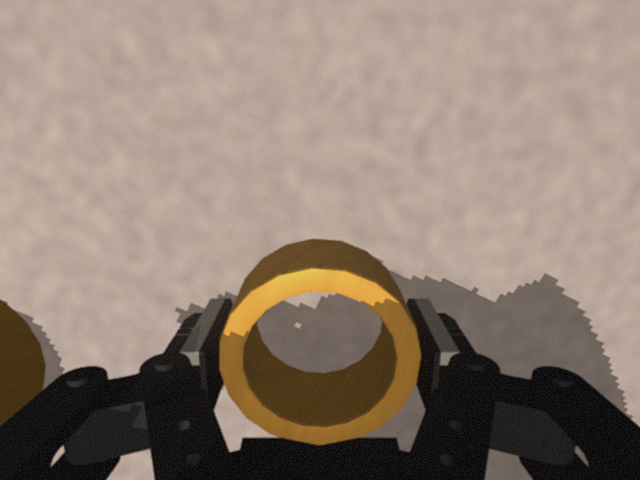

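The ring is held level between the pads, its top-face centre near (320,352). Next I'll get its offset in the tool and the seat's centre.

Run:
```python
from h import *
s=state();im,K,T=look('wrist')
M=R.from_euler('xyz',s['eef_rot']).as_matrix()
w=cast([[320,352]],K,T,30)[0];print('ring',w,'tool',M.T@(w-s['ee_pos']))
im,K,T=look('top')
h=cv2.cvtColor(im,cv2.COLOR_RGB2HSV); c0=np.array([422,194])
b=max(blobs(im,*BLUE),key=lambda b:-abs(b.mean(0)-c0).sum()); print('shell',circ(cast(b,K,T,60)))
m=np.zeros(h.shape[:2],np.uint8);cv2.circle(m,(422,194),36,255,-1)
m&=~cv2.inRange(h,(95,90,0),(125,255,255))
k=cv2.morphologyEx(m,cv2.MORPH_OPEN,np.ones((9,9)))
c=max(cv2.findContours(k,0,1)[0],key=cv2.contourArea)[:,0].astype(float);print('seat',c.mean(0),circ(cast(c,K,T,112)))
```

```text
ring [383.8 200.5  30. ] tool [  4.    1.3 -31.4]
shell [ 603.5 -257.2   95.9]
seat [425.5 190. ] [ 603.7 -257.6   36.3]
```

Call:
step_arm(increments=[[[0.3,0,0,-5,0],[0.3,0,0,-15,0],[0.3,0,0,-35,0],[0.3,0,0,-65,0],[0.3,0,0,-100,0],[0.3,0,0,-135,0],[0.3,0,0,-170,0],[0.3,0,0,-200,0]]])

```text
time: 9.7
ee_pos: [378.7, 199.9, 201.0]
eef_rot: [-3.141, -0.002, 0.441]
ft_force: [0.8, 0.2, -1.0]
gripper_width: 0.723
grasp_force: 44.0
```

Call:
step_arm(increments=[[[0.3,0,0,-10,0],[0.3,0,0,-10,0],[0.3,0,0,-10,0]]])

```text
time: 9.95
ee_pos: [379.0, 199.7, 208.0]
eef_rot: [3.141, -0.002, 0.441]
ft_force: [-0.5, -0.1, -2.0]
gripper_width: 0.722
grasp_force: 44.0
```

Run:
```python
from h import *
delta(603.5,-257.2,205);s=state();print(s['gripper_width'],s['grasp_force'],s['ft_force'],s['qpos'])
```

```text
t 9.95 ee [379.  199.7 208. ] yaw 0.4405051774070978 need [  8.3 509.    3.1]
0.7221065216466336 43.96873449906707 [-0.5 -0.1 -2. ] [-0.2  0.1 -0.4  2.1  0.   0.9 -1.8]
```

Call:
step_arm(increments=[[[0.3,0,15,0,0],[0.3,1,40,0,0],[0.3,1,75,0,0],[0.3,2,112,0,0],[0.3,3,150,0,0],[0.3,3,188,0,0],[0.3,4,226,0,0],[0.3,4,264,0,0]]])

```text
time: 10.62
ee_pos: [494.8, -39.0, 205.9]
eef_rot: [-3.141, 0.002, 0.441]
ft_force: [0.5, 0.7, -0.9]
gripper_width: 0.723
grasp_force: 44.0
```

Call:
step_arm(increments=[[[0.3,1,38,0,0],[0.3,1,76,0,0],[0.3,2,114,0,0],[0.3,2,150,0,0],[0.3,3,185,0,0],[0.3,3,215,0,0],[0.3,3,235,0,0],[0.3,3,244,0,0]]])

```text
time: 11.28
ee_pos: [601.6, -259.4, 204.9]
eef_rot: [-3.14, 0.003, 0.438]
ft_force: [-1.0, 0.0, -1.7]
gripper_width: 0.721
grasp_force: 44.0
```

Call:
step_arm(increments=[[[0.3,0,1,0,0],[0.3,0,1,0,0],[0.3,0,1,0,0],[0.3,0,1,0,0]]])

```text
time: 11.62
ee_pos: [602.3, -256.0, 207.3]
eef_rot: [-3.141, -0.0, 0.442]
ft_force: [-0.6, -0.1, -0.1]
gripper_width: 0.721
grasp_force: 44.0
```

Run:
```python
from h import *
look('wrist','w6')
delta(603.5,-257.2,180);s=state();print(s['gripper_width'],s['grasp_force'],s['ft_force'])
```

```text
t 11.6667 ee [ 602.3 -256.1  207.4] yaw 0.44229825297907555 need [ 0.6  1.5 27.4]
0.722523511356176 43.98469492793083 [-0.   0.  -1.6]
```

View pics/w6.png

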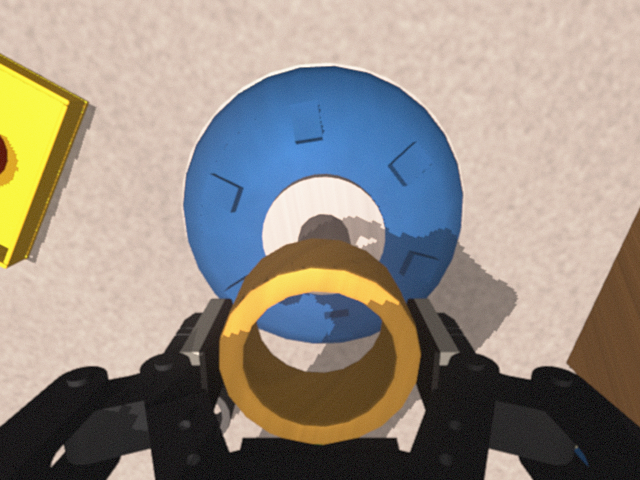

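Run:
```python
from h import *
s=state();im,K,T=look('wrist');M=R.from_euler('xyz',s['eef_rot']).as_matrix();e=s['ee_pos']
g=[[320,352]];r=cast(g,K,T,e[2]+31.4)[0]
se=cast([[324,234]],K,T,112)[0]
# seat edge: upper half of boundary seat/blue
h=cv2.cvtColor(im,cv2.COLOR_RGB2HSV);bl=cv2.inRange(h,(95,90,0),(125,255,255))
P=[]
for c in range(268,382,3):
    for row in range(235,150,-1):
        if bl[row-3:row+1,c].all() and row<225: P.append((c,row+.5));break
w=circ(cast(np.array(P,float),K,T,112))
print('ring',r,'seat',se,w,len(P)); print('need tool',M.T@(np.r_[w[:2],0]-np.r_[r[:2],0]), M.T@((se-r)*[1,1,0]))
```

```text
ring [ 606.5 -255.6  238.8] seat [ 607.5 -257.9  112. ] [ 607.7 -257.    34.9] 38
need tool [ 0.5  1.7 -0. ] [-0.1  2.5 -0. ]
```

The wrist view shows the seat centre at about (324,234) and the held ring at (320,352). The ring needs about +2 mm in tool y, then it goes down over the hub.

Call:
step_arm(increments=[[[0.3,0,2,0,0],[0.3,0,2,10,0],[0.3,0,2,25,0],[0.3,0,2,40,0],[0.3,0,2,52,0],[0.3,0,2,60,0],[0.3,0,2,65,0],[0.3,0,2,70,0]]])

```text
time: 12.38
ee_pos: [603.4, -259.4, 136.9]
eef_rot: [-3.141, 0.0, 0.441]
ft_force: [-0.3, 0.1, -0.4]
gripper_width: 0.719
grasp_force: 44.0
```

Call:
step_arm(increments=[[[0.3,0,0,5,0],[0.3,0,0,10,0],[0.3,0,0,15,0],[0.3,0,0,19,0],[0.3,0,0,22,0],[0.3,0,0,24,0],[0.3,0,0,24,0],[0.3,0,0,24,0]]])

```text
time: 13.05
ee_pos: [603.3, -259.4, 113.3]
eef_rot: [-3.142, -0.0, 0.441]
ft_force: [0.2, 0.1, -1.3]
gripper_width: 0.724
grasp_force: 44.0
```

Run:
```python
from h import *
look('wrist','w7')
delta(603.5,-257.2,110.6);s=state();print(s['gripper_width'],s['grasp_force'],s['ft_force'])
```

```text
t 13.1 ee [ 603.4 -259.4  113.5] yaw 0.4407840092260571 need [ 1.  -2.   2.9]
0.7169041199886642 43.97941393777728 [ 0.4  0.5 -1.2]
```

View pics/w7.png

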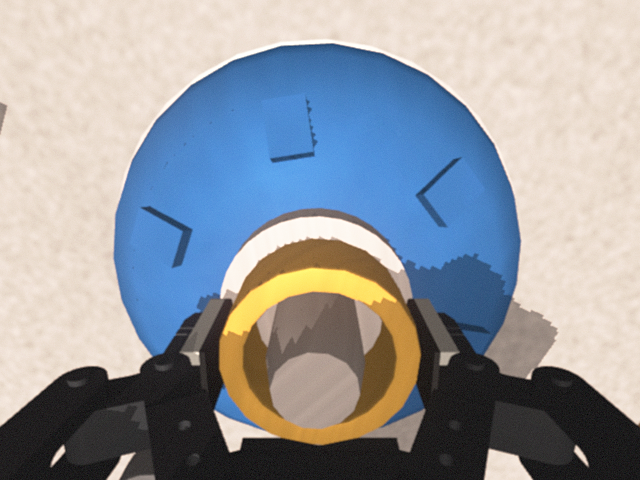

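The hub is inside the bore, with the seat about 2 mm toward -y of the tool. Correcting and lowering to contact.

Call:
step_arm(increments=[[[0.3,0,-1,0,0],[0.3,0,-2,1,0],[0.3,0,-2,2,0],[0.3,0,-2,2.5,0],[0.3,0,-2,3,0],[0.3,0,-2,3,0]]])

```text
time: 13.6
ee_pos: [602.5, -257.4, 110.8]
eef_rot: [-3.141, -0.0, 0.441]
ft_force: [-3.8, 1.3, 6.3]
gripper_width: 0.717
grasp_force: 44.6
```

Call:
step_arm(increments=[[[0.5,0,0,0,0],[0.7,0,0,0,0],[1,0,0,0,0],[1,0,0,0,0],[1,0,0,0,0],[1,0,0,0,0]]])

```text
time: 14.1
ee_pos: [602.5, -257.6, 110.3]
eef_rot: [-3.142, -0.0, 0.441]
ft_force: [0.2, 0.6, 0.4]
gripper_width: 1.003
grasp_force: 0.0
```

Call:
step_arm(increments=[[[1,0,0,-5,0],[1,0,0,-15,0],[1,0,0,-35,0],[1,0,0,-60,0],[1,0,0,-90,0],[1,0,0,-115,0],[1,0,0,-130,0],[1,0,0,-135,0]]])

```text
time: 14.77
ee_pos: [603.6, -258.0, 249.5]
eef_rot: [3.138, -0.004, 0.441]
ft_force: [0.3, -0.5, 0.2]
gripper_width: 1.002
grasp_force: 0.0
```

Call:
step_arm(increments=[[[1,-20,0,0,0],[1,-50,0,0,0],[1,-80,0,0,0],[1,-100,0,0,0],[1,-110,0,0,0],[1,-110,0,0,0],[1,-110,0,0,0]]])

```text
time: 15.35
ee_pos: [503.3, -304.3, 245.5]
eef_rot: [3.142, -0.0, 0.44]
ft_force: [0.7, 1.7, 0.2]
gripper_width: 1.0
grasp_force: 0.0
```

Run:
```python
from h import *
im,K,T=look('wrist','w8');a=look('scene')[0][150:450,180:480,::-1]
cv2.imwrite('pics/c8.png',np.hstack([cv2.resize(cv2.imread('pics/w8.png'),(400,300)),a]))
t=look('top')
for b in blobs(t[0],*BRASS): print(b.mean(0),circ(cast(b,t[1],t[2],142)))
s=state();print(s['time'],s['ee_pos'],s['gripper_width'],s['ft_force'])
```

```text
[169.3 323.5] [311.9 284.9  27.6]
[290.5 215.6] [512.    2.7  69.9]
[427.  189.2] [ 601.  -256.3   29.9]
15.5 [ 504.1 -303.6  245.2] 0.9975893077037796 [-0.2 -0.1 -0. ]
```

View pics/c8.png

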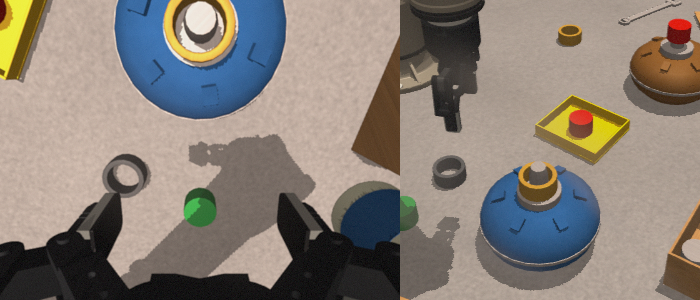

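The brass ring lies flat around the hub on the blue converter's seat. The cap is upright in the tray and the gripper is clear of everything.

```bash
python3 -c "
from cell import *
print(finish_job())"
```

```text
the job is handed in; nothing more can be done
None
```

The job is handed in: the red cap is in the yellow tray, and the brass ring lies flat on the blue converter's seat, released, with the gripper clear, at about 15.5 s of the 59 s allowed.

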